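Seat a keyed spindle in a sprung pulley hub and hold it home

ROBOT

A 6-joint arm with a two-finger parallel gripper is mounted at the origin on the work surface. World frame = base frame: x ahead of the robot, y to its left, z up, the work surface at z = 0. Lengths are in m, angles in rad, forces in N, time in s.
With the tool pointing down it reaches from about 0.375 to 0.9 m from the base axis. Payload 3.1 kg.
Tool frame: the origin (TCP) lies between the finger pads; the fingertips stand 17 mm ahead of it and the grasp point (between the pads) lies 2 mm behind it (robot.nose_length is the distance from the TCP to the fingertips, in m); z points along the fingers, y is the line along which they close (so a half turn about z gives the same grasp; the last joint's range is limited). The gripper opens to 87 mm and grips with 3 to 60 N. Pads are 19 mm wide; open, the fingers measure 117 mm over their backs; the gripper's body (75 mm by 190 mm) begins 51 mm behind the grasp point.
Start: joints at [-1.296, 0.527, 1.433, -0, 1.181, -0.178], TCP at [0.273, -0.562, 0.208] pointing down, gripper open.
Joint ranges: [-3.08, 3.08], [-0.75, 2.2], [0.22, 2.44], [-1.43, 4.57], [0, 2.65], [-2.85, 2.85]. Speed limits (rad/s): [2.79, 2.79, 3.14, 3.14, 3.14, 3.14].

INTERFACE

Orientations are given as a unit quaternion [x, y, z, w].
In Python, from rig import robot, cams gives the robot as it stands.
- The arm moves only by the shell command python3 -m pendant 'ROWS' [FORCE]. ROWS is JSON, a list of rows, each an object with "jaw": the opening, from 0 (shut) to 1 (fully open); "linear": the shift along the tool's x, y, z in cm, a list of three; "twist": the turn about the tool's z in degrees. A call has 1 to 12 rows; each row shifts and turns the commanded pose from where the row before left it, along the tool's axes as they then stand; what a row does not reach is not made up. A row lasts 1/12 s, in which the tool goes at most 41.7 mm and 7.16 degrees, less where a joint would pass 70% of its speed; a pose out of reach is approached as far as the arm can. A call is refused whole if a number of a shift passes 4.17 or a number of a turn 7.16, either way. A call with a gripper value outside its range is refused whole. The fingers move at their own pace and stop on an object; FORCE is the grip in N (left out, the last holds). Time passes only in rows, so rows that do not move let the fingers close. It gives the time, the measured TCP pose, the force, the opening and the grip force at its end, in the units of the state.
- robot.get_obs(): the state, without advancing time (a new reading comes with each control period).
- cams.camera(name): name is "scene" or "side" or "wrist"; returns a dict with "color" (384x512x3 uint8, blue, green, red), "depth" (384x512 float32, m along the optical axis (not along the pixel's ray), 0 where there is no reading), "fov_y" (degrees; the focal length in pixels is half the picture's height over the tangent of half this angle, whatever the lens; pixels are square), "cx", "cy" (the principal point, pixels), "view" (4x4, takes a point from world to camera coordinates). Camera axes: x right, y down, z forward; pixel columns grow to the right and rows downward; lengths in m; the calibration is good to about 2 mm. A picture is of the moment at which its call begins.
- robot.hand_in(): hands the job in; it is judged then, once.
The state is a dict: "time": time; "q": joint angles; "joint_velocities": joint speeds; "joint_torque": joint torques, N m; "position": TCP position; "tool_rot": TCP orientation; "ft_force": force on the tool from outside, world axes, zero at the start; "moment": the same for the moment, N m; "grip_width": finger opening in m; "grip_force": force on a finger pad.
Only numpy, scipy, OpenCV 4.12 (cv2) and the standard library are available. Lean on these libraries where they do the work, as an engineer would, in place of code of your own. Each camera call takes 0.05 s, during which the arm holds its last target. There are 200 camera calls.

TASK

Take the square-headed spindle, the one with a key on its side, out of the wooden rack and put it upright into the bore of the belt pulley on the assembly jig. Turn it until its key slips into the pulley's keyway, then keep pushing against the spring until its collar is fully home on the pulley's face. Finish while still gripping the spindle and holding it pushed home (do not let go, the spring would push it back up), and leave the other two spindles standing in the rack.

Things in the scene. Friction and masses are not known exactly. Their poses are not given: they have to be found in the camera images.
- shaft_head (a point): Centre of the 26 x 26 mm, 50 mm tall square steel head of the keyed spindle (0.4 kg); grip it from above across two flats. z: up along the spindle; x: from its axis to its key; the flats face +-x and +-y. Starts upright in the rack, 103 mm above the table, x within 0.8 rad of world x. Below the head (25 mm under this point): a collar, 34 mm diameter, 6 mm thick, with a pointer lug over the key.
- shaft_tip (a point): Centre of the keyed spindle's lower end, 77 mm below the head's centre. The shank is 20 mm in diameter and 46 mm long from tip to collar. The lowest 16 mm are a plain round pilot, chamfered 3 mm at the end; above it the key, 6 mm wide, its face 15 mm from the axis, runs 30 mm up to the collar. Starts 14 mm deep in a 23 mm wide blind hole of the rack.
- plain_head (a point): Centre of the head of a spindle that is not wanted: round head 28 mm in diameter and 50 mm tall, no key, otherwise the same collar and shank. Stands in the rack.
- hex_head (a point): Centre of the head of another spindle that is not wanted: hexagonal head 26 mm across flats and 34 mm tall, no key, otherwise the same collar and shank. Stands in the rack.
- rack: Wooden block 70 x 240 x 40 mm fixed on the table; origin at the centre of its underside. The three spindles stand in a row along its y axis at -85, 0 and +85 mm, in any order.
- jig: Plywood board 170 (x) x 150 (y) x 18 mm, fixed; origin at the centre of its underside. The belt pulley (100 mm diameter, 66 mm tall with its boss) stands on its middle, axis vertical, stiff to turn (0.35 N m). Its keyway points anywhere within 0.6 rad either side of the board's +x; this angle is not tracked: see it, or turn the spindle, key resting lightly on the face, until the key drops in.
- hub_face (a point): Centre of the bore's mouth in the flat top face of the pulley's boss (55 mm diameter), 84 mm above the table; z up, x along the board's x. Bore 22 mm in diameter, with a keyway 8.4 mm wide down its whole length, reaching 16.5 mm from the axis. Fully home, the spindle's collar rests on this face and its head's centre is 31 mm above this point, its tip 46 mm below.
- plunger (a joint): Travel in m of the brass spring plunger in the bottom of the bore: 0 when free (its top 34 mm below the hub face), 0.012 when the spindle is fully home. The spring pushes up with 3.6 N at 0 and 10.8 N at 0.012, more than the spindle's weight.
Things that resemble listed ones, but are neither listed nor needed, are in the scene too. What is shaped like the part that bears hex_head but black is not meant.

How it is judged:
On the way, in this order (a step that is already met when the one before it is completed fails the run):
1. the keyed spindle is lifted clear of the rack in the gripper (height (world z) of shaft_head above 0.125 m and contact force between the fingers and shaft above 2 N), for 0.1 s.
2. its pilot end is in the pulley's bore (horizontal distance between shaft_head and hub_face below 0.006 m and z of shaft_head in the frame of hub_face below 0.07 m), for 0.1 s.
At the end, for the whole second after the job is handed in: Collar within 2 mm of the hub face, head within 4 mm of the bore axis, upright within 0.08 rad, plunger pressed over 9 mm, spindle at rest (under 0.02 m/s) and gripped by the fingers (over 2 N); the other two spindles moved under 20 mm and tilted under 0.2 rad (z of shaft_head in the frame of hub_face below 0.033 m and horizontal distance between shaft_head and hub_face below 0.004 m and angle between shaft_head's own z axis and vertical below 0.08 rad and value of joint plunger above 0.009 m and contact force between the fingers and shaft above 2 N and linear speed of shaft below 0.02 m/s and angle between each of plain_head, hex_head's own z axis and vertical below 0.2 rad and distance of each of plain_head, hex_head from where it was at the start of the episode below 0.02 m); the arm keeps its last pose, push and grip.
It fails at once if one of the other two spindles is pulled out of the rack, knocked over or moved by 30 mm (distance of any of plain_head, hex_head from where it was at the start of the episode above 0.03 m).
It also fails if it takes over 72 s, if anything falls off the work surface, if the arm or the gripper's body presses on something with over 40 N, if the wrist force passes 120 N, or if a joint passes its speed limit or range.

## Working session

There is one attempt and no reset: what is moved stays moved. The work goes in short steps, Python scripts to look and compute and a shell command to move; the robot and the scene stay as the last step left them, time stands still between calls to the robot, and variables do not carry over. Pictures are saved under pics/ and viewed, at most 10 in all, crops included, and the job is handed in when it is done.

```bash
mkdir -p pics; ls; cat > h.py <<'E'
import numpy as np, cv2
from rig import robot, cams
def cam(n):
    c=cams.camera(n); c['f']=c['color'].shape[0]/2/np.tan(np.radians(c['fov_y'])/2); return c
def ray(c,u,v):
    T=np.linalg.inv(c['view']); d=T[:3,:3]@np.array([(u-c['cx'])/c['f'],(v-c['cy'])/c['f'],1]); return T[:3,3],d
def plane(c,u,v,z):
    o,d=ray(c,u,v); return o+d*(z-o[2])/d[2]
def cloud(c):
    h,w=c['depth'].shape; v,u=np.mgrid[:h,:w]; z=c['depth']
    P=np.stack([(u-c['cx'])/c['f']*z,(v-c['cy'])/c['f']*z,z,np.ones_like(z)],-1)
    return (P@np.linalg.inv(c['view']).T)[...,:3]
def proj(c,p):
    q=c['view']@np.append(p,1); return c['f']*q[0]/q[2]+c['cx'],c['f']*q[1]/q[2]+c['cy']
E
python3 - <<'E'
from h import *
a=cam('scene');b=cam('side')
np.save('scene.npy',a,allow_pickle=True);np.save('side.npy',b,allow_pickle=True)
cv2.imwrite('pics/scene.png',a['color']);cv2.imwrite('pics/side.png',b['color'])
for c in(a,b): print(c['f'],c['cx'],c['cy'],np.linalg.inv(c['view']).round(3))
o=robot.get_obs();print(o)
E
```

```text
pics
413.89238620865564 250.0863559218591 197.2942091892938 [[ 0.746  0.461 -0.48   0.931]
 [ 0.665 -0.536  0.52  -0.46 ]
 [-0.017 -0.707 -0.707  0.7  ]
 [ 0.     0.     0.     1.   ]]
393.79043929254925 258.2476324427734 192.6332368735228 [[-0.993 -0.073  0.089  0.432]
 [-0.116  0.64  -0.76   0.654]
 [-0.001 -0.765 -0.644  0.67 ]
 [ 0.     0.     0.     1.   ]]
{'time': 0.1, 'q': array([-1.29649681e+00,  5.28403747e-01,  1.43373718e+00, -3.73250882e-05,
        1.18140150e+00, -1.78505578e-01]), 'joint_velocities': array([ 0.00012261, -0.00184983, -0.00204847, -0.00047877, -0.00218857,
        0.00167436]), 'joint_torque': array([-2.98066861e-04, -4.40986741e+01, -1.77149677e+01,  6.35060412e-02,
        5.34078770e-02, -5.52806705e-05]), 'position': array([ 0.27325948, -0.56135141,  0.20686251]), 'tool_rot': array([ 9.74478173e-01,  2.24480152e-01, -6.39148888e-05, -9.72939870e-04]), 'ft_force': array([-0.18422084,  0.63974506, -0.43540356]), 'moment': array([-0.04444199, -0.0612628 , -0.02114472]), 'grip_force': 0.0, 'grip_width': 0.0867113472579692}
```

View pics/scene.png

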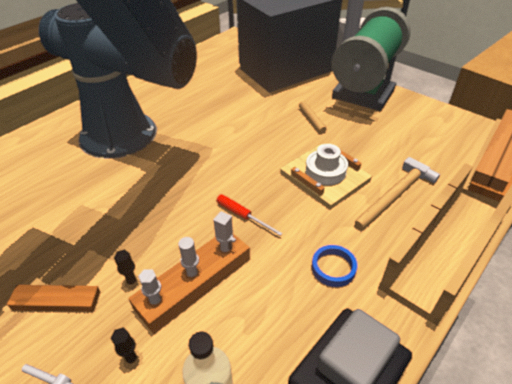

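View pics/side.png

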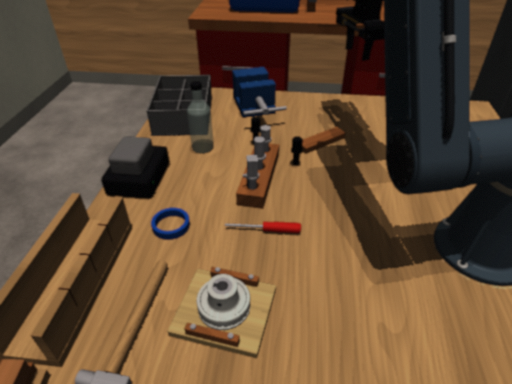

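The scene view shows three spindles in the rack with tops at about (150,275), (189,242) and (224,217). The jig's hub is at (327,152). Lookalikes are the round/hex heads at (150,288) and (189,257), and black spindles at (125,266) and (124,345). The head at (224,232) looks square. I'll check it in a close crop.

```bash
python3 - <<'E'
from h import *
a=np.load('scene.npy',allow_pickle=True).item();b=np.load('side.npy',allow_pickle=True).item()
k=cv2.INTER_CUBIC
def crop(c,u0,v0,u1,v1,W,H): return cv2.resize(c['color'][v0:v1,u0:u1],(W,H),interpolation=k)
t=np.vstack([np.hstack([crop(a,130,205,260,305,390,300),crop(a,285,135,375,205,390,300)]),np.hstack([crop(b,230,110,295,210,195,300),np.zeros((300,195,3),np.uint8),crop(b,180,260,270,330,390,300)])])
cv2.imwrite('pics/crop.png',t)
for n,c in(('scene',a),('side',b)):
    P=cloud(c);z=P[...,2]
    box=(c['depth']>0)&(P[...,0]>.3)&(P[...,0]<.9)&(P[...,1]>-.5)&(P[...,1]<.4)
    for lo,hi in((.034,.045),(.075,.09),(.105,.116),(.121,.135)):
        m=(box&(z>lo)&(z<hi)).astype(np.uint8)
        N,L,S,C=cv2.connectedComponentsWithStats(m)
        for i in range(1,N):
            if S[i,4]>25: 
                q=P[L==i]; r=cv2.minAreaRect(q[:,:2].astype(np.float32))
                print(n,lo,S[i,4],C[i].round(),np.median(q,0).round(4),'rect',np.round(r[0],4),np.round(r[1],4),round(r[2],1))
E
```

```text
scene 0.034 111 [351. 159.] [0.5826 0.2898 0.0382] rect [0.5762 0.2904] [0.0195 0.0664] 84.1
scene 0.034 212 [308. 179.] [0.5433 0.1622 0.0381] rect [0.5412 0.164 ] [0.0161 0.1011] 82.2
scene 0.034 30 [335. 170.] [0.5807 0.2186 0.0443] rect [0.5808 0.2237] [0.0484 0.0119] 72.7
scene 0.034 166 [484. 189.] [0.8663 0.3914 0.0416] rect [0.8691 0.3941] [0.0618 0.0142] 4.6
scene 0.034 139 [414. 250.] [0.8296 0.1081 0.0396] rect [0.8279 0.1846] [0.3121 0.0183] 87.4
scene 0.034 3213 [188. 278.] [ 0.5409 -0.2174  0.0399] rect [ 0.5323 -0.1968] [0.2416 0.0728] 85.0
scene 0.075 314 [328. 152.] [0.5525 0.2249 0.0837] rect [0.5516 0.2282] [0.055  0.0553] 46.6
scene 0.075 212 [422. 233.] [0.8296 0.1189 0.0827] rect [0.8297 0.1956] [0.3345 0.018 ] 87.0
scene 0.075 120 [225. 238.] [ 0.5504 -0.1232  0.0799] rect [ 0.5477 -0.1177] [0.0358 0.021 ] 58.4
scene 0.075 199 [122. 257.] [ 0.4381 -0.2785  0.0853] rect [ 0.4366 -0.2774] [0.0306 0.0264] 1.7
scene 0.075 125 [190. 263.] [ 0.5426 -0.2053  0.0791] rect [ 0.5365 -0.201 ] [0.032  0.0251] 51.6
scene 0.075 131 [152. 290.] [ 0.5358 -0.2885  0.0794] rect 
[... 2964 characters left out ...]
 -0.312 ] [0.0663 0.0301] 20.6
side 0.105 57 [265. 128.] [ 0.5221 -0.2803  0.11  ] rect [ 0.5222 -0.2832] [0.0248 0.0291] 6.3
side 0.105 690 [130. 148.] [ 0.8563 -0.1449  0.1082] rect [ 0.8587 -0.1505] [0.0778 0.1086] 0.6
side 0.105 38 [259. 146.] [ 0.5293 -0.1883  0.1095] rect [ 0.5298 -0.1899] [0.0261 0.0138] 3.2
side 0.105 39 [252. 166.] [ 0.5362 -0.1024  0.1104] rect [ 0.5363 -0.1027] [0.0241 0.0047] 11.2
side 0.121 123 [199. 113.] [ 0.7102 -0.3054  0.1287] rect [ 0.7136 -0.3166] [0.0655 0.0384] 24.2
side 0.121 65 [259. 140.] [ 0.5297 -0.1953  0.1258] rect [ 0.5308 -0.1972] [0.0261 0.0239] 51.5
side 0.121 88 [252. 158.] [ 0.5371 -0.1104  0.1259] rect [ 0.5375 -0.1136] [0.0242 0.0287] 7.8
```

View pics/crop.png

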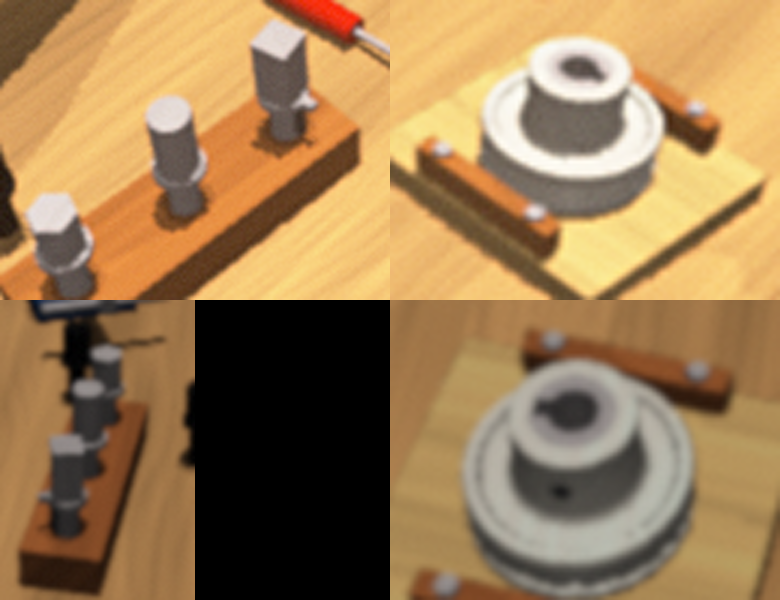

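The crop confirms the square head with its lug, at scene (223,219) and about (0.539,-0.114), yaw about 8°. The round head is in the middle and the hex at the other end. The hub is at about (0.550,0.228), and its keyway shows at side pixel (215,285), pointing roughly +x.

```bash
python3 -m pendant '[{"jaw":1,"linear":[0,0,0],"twist":6},{"jaw":1,"linear":[0,0,0],"twist":6},{"jaw":1,"linear":[0,0,0],"twist":6},{"jaw":1,"linear":[2,-2.55,0],"twist":0},{"jaw":1,"linear":[2,-2.55,0],"twist":0},{"jaw":1,"linear":[2,-2.55,0],"twist":0},{"jaw":1,"linear":[2,-2.55,0],"twist":0},{"jaw":1,"linear":[2,-2.55,0],"twist":0},{"jaw":1,"linear":[2,-2.55,0],"twist":0},{"jaw":1,"linear":[2,-2.55,0],"twist":0},{"jaw":1,"linear":[2,-2.55,0],"twist":0}]' 30
python3 -m pendant '[{"jaw":0.65,"linear":[2,-2.55,0],"twist":0},{"jaw":0.65,"linear":[2,-2.55,0],"twist":0},{"jaw":0.65,"linear":[2,-2.55,0],"twist":0},{"jaw":0.65,"linear":[2,-2.55,0],"twist":0},{"jaw":0.65,"linear":[2,-2.55,0],"twist":0},{"jaw":0.65,"linear":[2,-2.55,0],"twist":0},{"jaw":0.65,"linear":[2,-2.55,0],"twist":0},{"jaw":0.65,"linear":[0,0,0],"twist":0},{"jaw":0.65,"linear":[0,0,0],"twist":0}]'
python3 - <<'E'
from h import *
a=np.load('scene.npy',allow_pickle=True).item();b=np.load('side.npy',allow_pickle=True).item()
d=plane(b,215.1,285.2,.084)-[.55,.228,.084];print('keyway',d,np.degrees(np.arctan2(d[1],d[0])))
c=cam('wrist');np.save('w1.npy',c,allow_pickle=True);cv2.imwrite('pics/w1.png',c['color'])
print(np.linalg.inv(c['view']).round(3),robot.get_obs()['position'])
P=cloud(c);z=P[...,2]
m=((c['depth']>0)&(z>.12)&(z<.136)).astype(np.uint8)
N,L,S,C=cv2.connectedComponentsWithStats(m)
for i in range(1,N):
    if S[i,4]>60:
        q=P[L==i]; r=cv2.minAreaRect(q[:,:2].astype(np.float32)); print(S[i,4],C[i].round(),np.median(q,0).round(4),np.round(r[0],4),np.round(r[1],4),round(r[2],1))
E
```

```text
time: 1.02
position: [0.404, -0.3361, 0.2074]
tool_rot: [0.998, 0.069, -0.0, -0.0]
ft_force: [0.5, -0.4, 0.5]
grip_width: 0.0869
grip_force: 0.0
time: 1.77
position: [0.5179, -0.1401, 0.2074]
tool_rot: [0.997, 0.071, -0.0, -0.0]
ft_force: [-1.0, -0.3, 0.6]
grip_width: 0.0565
grip_force: 0.0
keyway [ 1.09485855e-02  2.09724498e-03 -4.16333634e-17] 10.843876110474477
[[ 0.142 -0.953 -0.266  0.589]
 [-0.99  -0.137 -0.037 -0.128]
 [-0.001  0.268 -0.963  0.385]
 [ 0.     0.     0.     1.   ]] [ 0.5174771  -0.14123345  0.20739294]
1021 [228. 168.] [ 0.5385 -0.1111  0.1282] [ 0.5375 -0.1109] [0.026  0.0262] 11.4
866 [326. 191.] [ 0.531  -0.1946  0.128 ] [ 0.5302 -0.1952] [0.0271 0.027 ] 72.1
```

View pics/w1.png

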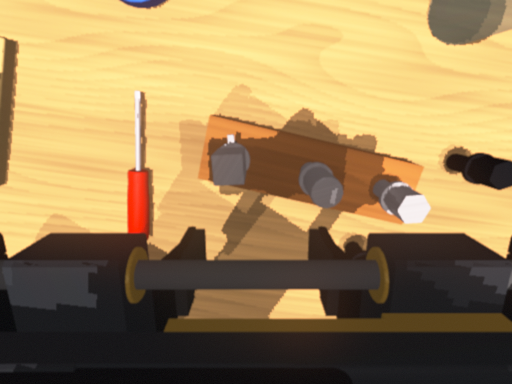

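The wrist view shows the square head at (228,168) with its lug above it at (231,138), the round one at (320,185), and the hex at (408,202). All three views agree within 3 mm on about (0.538,-0.1125). I'll go over it, descend and grip.

```bash
python3 -m pendant '[{"jaw":0.65,"linear":[1.2,-1.25,0],"twist":-1},{"jaw":0.65,"linear":[1.2,-1.25,0],"twist":0},{"jaw":0.65,"linear":[0,0,2.5],"twist":0},{"jaw":0.65,"linear":[0,0,2.5],"twist":0},{"jaw":0.65,"linear":[0,0,2],"twist":0},{"jaw":0.65,"linear":[0,0,2],"twist":0},{"jaw":0.65,"linear":[0,0,1.5],"twist":0},{"jaw":0.65,"linear":[0,0,0],"twist":0},{"jaw":0.65,"linear":[0,0,0],"twist":0}]'
python3 -m pendant '[{"jaw":0.2,"linear":[0,0,0],"twist":0},{"jaw":0.2,"linear":[0,0,0],"twist":0},{"jaw":0.2,"linear":[0,0,0],"twist":0},{"jaw":0.2,"linear":[0,0,0],"twist":0},{"jaw":0.2,"linear":[0,0,0],"twist":0},{"jaw":0.2,"linear":[0,0,0],"twist":0},{"jaw":0.2,"linear":[0,0,0],"twist":0},{"jaw":0.2,"linear":[0,0,0],"twist":0}]' 35
```

```text
time: 2.57
position: [0.5368, -0.1146, 0.1021]
tool_rot: [0.997, 0.077, -0.001, -0.0]
ft_force: [0.1, -0.7, -0.2]
grip_width: 0.0566
grip_force: 0.0
time: 3.23
position: [0.5382, -0.1135, 0.1032]
tool_rot: [0.997, 0.078, 0.0, 0.0]
ft_force: [-0.1, 0.6, 2.2]
grip_width: 0.0256
grip_force: 34.7
```

```bash
python3 -m pendant '[{"jaw":0.2,"linear":[0,0,-1],"twist":0},{"jaw":0.2,"linear":[0,0,-1.5],"twist":0},{"jaw":0.2,"linear":[0,0,-2],"twist":0},{"jaw":0.2,"linear":[0,0,-2],"twist":0},{"jaw":0.2,"linear":[0,0,-1.5],"twist":0},{"jaw":0.2,"linear":[0,0,0],"twist":0},{"jaw":0.2,"linear":[0,0,0],"twist":0}]'
python3 -m pendant '[{"jaw":0.2,"linear":[0.3,-1.9,0],"twist":0},{"jaw":0.2,"linear":[0.5,-3.2,0],"twist":0},{"jaw":0.2,"linear":[0.5,-3.2,0],"twist":0},{"jaw":0.2,"linear":[0.5,-3.2,0],"twist":0},{"jaw":0.2,"linear":[0.5,-3.2,0],"twist":0},{"jaw":0.2,"linear":[0.5,-3.2,0],"twist":0},{"jaw":0.2,"linear":[0.5,-3.2,0],"twist":0},{"jaw":0.2,"linear":[0.5,-3.2,0],"twist":0},{"jaw":0.2,"linear":[0.5,-3.2,0],"twist":0},{"jaw":0.2,"linear":[0,0,0],"twist":0},{"jaw":0.2,"linear":[0,0,0],"twist":0},{"jaw":0.2,"linear":[0,0,0],"twist":0}]'
cat > hub.py <<'E'
from h import *
import sys
c=cam('wrist');np.save(sys.argv[1]+'.npy',c,allow_pickle=True)
o=robot.get_obs();print(o['position'],o['tool_rot'])
P=cloud(c);z=P[...,2]
m=((c['depth']>0)&(abs(z-.084)<.006)&(abs(P[...,0]-.55)<.04)&(abs(P[...,1]-.228)<.04)).astype(np.uint8)
N,L,S,C=cv2.connectedComponentsWithStats(m);i=1+S[1:,4].argmax()
m=(L==i).astype(np.uint8)
cs,hi=cv2.findContours(m,cv2.RETR_CCOMP,cv2.CHAIN_APPROX_NONE)
for k,ct in enumerate(cs):
    if len(ct)<20: continue
    w=np.array([plane(c,u,v,.084)[:2] for u,v in ct[:,0]],np.float32)
    print('hole' if hi[0][k][3]>=0 else 'outer',len(ct),cv2.minEnclosingCircle(w),cv2.fitEllipse(w))
print('medz',np.median(z[m>0]))
u,v=C[i].astype(int);print(u,v)
x0=max(u-65,0);y0=max(v-50,0)
t=cv2.resize(c['color'][y0:y0+100,x0:x0+130],(520,400),interpolation=cv2.INTER_CUBIC);print('crop',x0,y0,'x4')
cv2.imwrite(f'pics/{sys.argv[1]}.png',np.vstack([cv2.resize(c['color'],(267,200)).repeat(1,0) if 0 else np.hstack([cv2.resize(c['color'],(267,200)),np.zeros((200,253,3),np.uint8)]),t]))
E
python3 hub.py w2
```

```text
time: 3.82
position: [0.5376, -0.1133, 0.1829]
tool_rot: [0.997, 0.078, 0.0, 0.0]
ft_force: [0.5, 0.5, -4.1]
grip_width: 0.0257
grip_force: 34.7
time: 4.82
position: [0.5361, 0.1647, 0.1811]
tool_rot: [0.997, 0.078, -0.002, 0.0]
ft_force: [-0.1, -1.0, -3.9]
grip_width: 0.0255
grip_force: 34.7
[0.5365122  0.16414704 0.18144038] [ 9.96964509e-01  7.78421393e-02 -1.51067896e-03  2.94548406e-04]
outer 175 ((0.5490084886550903, 0.23139117658138275), 0.027914686128497124) ((0.548926055431366, 0.23140373826026917), (0.05389261618256569, 0.055057086050510406), 49.467655181884766)
hole 83 ((0.5515483021736145, 0.23155577480793), 0.014176285825669765) ((0.550674319267273, 0.23116256296634674), (0.020538413897156715, 0.02660640887916088), 94.07206726074219)
medz 0.08417479012853665
185 165
crop 120 115 x4
```

View pics/w2.png

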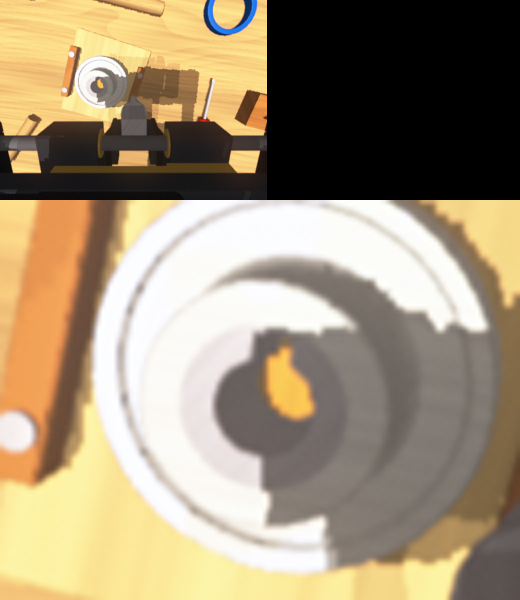

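The wrist crop shows the bore at about (185,165) in the frame, with its keyway pointing up the image (tool +x). Next I measure the keyway angle from the hole's contour points.

```bash
python3 - <<'E'
from h import *
for n,f in(('wrist','w2'),('side','side'),('scene','scene')):
    c=np.load(f+'.npy',allow_pickle=True).item()
    P=cloud(c);z=P[...,2]
    m=((c['depth']>0)&(abs(z-.084)<.006)&(abs(P[...,0]-.55)<.04)&(abs(P[...,1]-.228)<.04)).astype(np.uint8)
    cs,hi=cv2.findContours(m,cv2.RETR_CCOMP,cv2.CHAIN_APPROX_NONE)
    out=max(cs,key=len); W=lambda ct:np.array([plane(c,u,v,.084)[:2] for u,v in ct[:,0]],np.float32)
    o=np.array(cv2.fitEllipse(W(out))[0])
    h=max((ct for k,ct in enumerate(cs) if hi[0][k][3]>=0),key=len,default=None)
    if h is None: print(n,'nohole',o);continue
    d=W(h)-o; r=np.hypot(*d.T)*1e3; a=np.degrees(np.arctan2(d[:,1],d[:,0]))
    print(n,o,'key angs',[(int(x),round(float(y),1)) for x,y in sorted(zip(a,r)) if abs(x)<70])
E
```

```text
wrist [0.54892606 0.23140374] key angs [(-68, 11.0), (-62, 10.4), (-58, 10.8), (-52, 10.4), (-48, 10.9), (-42, 10.7), (-35, 10.7), (-29, 10.8), (-25, 10.3), (-23, 11.1), (-21, 11.8), (-19, 14.6), (-19, 12.6), (-18, 15.4), (-17, 13.4), (-16, 16.2), (-13, 16.6), (-10, 16.3), (-7, 16.1), (-3, 16.7), (0, 16.5), (2, 16.4), (5, 16.3), (8, 16.3), (11, 16.3), (14, 15.5), (15, 14.6), (15, 13.8), (16, 12.9), (17, 12.1), (18, 11.2), (22, 11.4), (28, 10.8), (32, 11.1), (36, 11.5), (42, 11.2), (49, 11.1), (55, 11.1), (59, 10.6), (66, 10.8)]
side [0.54803902 0.23075955] key angs [(-69, 11.8), (-57, 10.2), (-49, 11.1), (-34, 10.5), (-24, 13.5), (-20, 10.7), (-13, 14.0), (-11, 15.7), (-2, 16.8), (5, 18.2), (12, 16.3), (13, 14.5), (14, 12.7), (15, 10.9), (27, 11.3), (41, 10.6), (57, 10.6), (65, 9.6)]
scene [0.55208373 0.22639881] key angs [(-63, 8.8), (-48, 8.5), (-33, 8.9), (-20, 9.8), (-13, 15.2), (-9, 11.1), (4, 14.6), (18, 13.2), (35, 12.7), (54, 11.1)]
```

Keyway edges are at -17.5° and +15.5°, so its centre is at about -1° and its width 8.5 mm as specified. The key is at +9° in the grip, so I twist +10° and move to TCP (0.5495,0.2288). That target comes from the hub-to-spindle difference, on which all three cameras agree.

```bash
python3 -m pendant '[{"jaw":0.2,"linear":[0,0,0],"twist":5},{"jaw":0.2,"linear":[0,0,0],"twist":5},{"jaw":0.2,"linear":[0.3,-1.5,0],"twist":0},{"jaw":0.2,"linear":[0.4,-2,0],"twist":0},{"jaw":0.2,"linear":[0.3,-2,0],"twist":0},{"jaw":0.2,"linear":[0.2,-1,0],"twist":0},{"jaw":0.2,"linear":[0,0,0],"twist":0},{"jaw":0.2,"linear":[0,0,0],"twist":0},{"jaw":0.2,"linear":[0,0,0],"twist":0}]'
python3 -c "
from h import *
o=robot.get_obs();print(o['position'],o['tool_rot'],o['ft_force'])"
```

```text
time: 5.62
position: [0.5502, 0.2283, 0.1823]
tool_rot: [1.0, -0.01, -0.001, 0.001]
ft_force: [0.2, 0.5, -3.4]
grip_width: 0.0255
grip_force: 34.7
[0.55021409 0.22825602 0.18232933] [ 9.99953237e-01 -9.62431037e-03 -7.36787334e-04  5.93991724e-04] [ 0.23914834  0.50851712 -3.43932403]
```

Within 1 mm. I descend until the pilot is about 10 mm in.

```bash
python3 -m pendant '[{"jaw":0.2,"linear":[0,0,1],"twist":0},{"jaw":0.2,"linear":[0,0,0.8],"twist":0},{"jaw":0.2,"linear":[0,0,0.4],"twist":0},{"jaw":0.2,"linear":[0,0,0.3],"twist":0},{"jaw":0.2,"linear":[0,0,0.3],"twist":0},{"jaw":0.2,"linear":[0,0,0.3],"twist":0},{"jaw":0.2,"linear":[0,0,0],"twist":0},{"jaw":0.2,"linear":[0,0,0],"twist":0},{"jaw":0.2,"linear":[0,0,0],"twist":0}]'
```

```text
time: 6.37
position: [0.5506, 0.2296, 0.1518]
tool_rot: [1.0, -0.009, -0.0, 0.0]
ft_force: [0.0, -0.4, -5.4]
grip_width: 0.0253
grip_force: 34.7
```

```bash
python3 -m pendant '[{"jaw":0.2,"linear":[0,0,0.2],"twist":0},{"jaw":0.2,"linear":[0,0,0.2],"twist":0},{"jaw":0.2,"linear":[0,0,0.2],"twist":0},{"jaw":0.2,"linear":[0,0,0.2],"twist":0},{"jaw":0.2,"linear":[0,0,0.2],"twist":0},{"jaw":0.2,"linear":[0,0,0],"twist":0},{"jaw":0.2,"linear":[0,0,0],"twist":0},{"jaw":0.2,"linear":[0,0,0],"twist":0}]'
```

```text
time: 7.03
position: [0.5506, 0.2296, 0.1416]
tool_rot: [1.0, -0.009, -0.0, 0.0]
ft_force: [-0.3, -0.6, -3.7]
grip_width: 0.0255
grip_force: 34.7
```

No resistance at 141.6 mm, past the 145 mm where the key would rest on the face, so the key is in. I keep going down.

```bash
python3 -m pendant '[{"jaw":0.2,"linear":[0,0,0.3],"twist":0},{"jaw":0.2,"linear":[0,0,0.3],"twist":0},{"jaw":0.2,"linear":[0,0,0.3],"twist":0},{"jaw":0.2,"linear":[0,0,0.3],"twist":0},{"jaw":0.2,"linear":[0,0,0.3],"twist":0},{"jaw":0.2,"linear":[0,0,0],"twist":0},{"jaw":0.2,"linear":[0,0,0],"twist":0},{"jaw":0.2,"linear":[0,0,0],"twist":0}]' 50
python3 -m pendant '[{"jaw":0.2,"linear":[0,0,0.2],"twist":0},{"jaw":0.2,"linear":[0,0,0.2],"twist":0},{"jaw":0.2,"linear":[0,0,0.2],"twist":0},{"jaw":0.2,"linear":[0,0,0.2],"twist":0},{"jaw":0.2,"linear":[0,0,0.1],"twist":0},{"jaw":0.2,"linear":[0,0,0],"twist":0},{"jaw":0.2,"linear":[0,0,0],"twist":0},{"jaw":0.2,"linear":[0,0,0],"twist":0}]'
```

```text
time: 7.7
position: [0.5507, 0.2297, 0.1269]
tool_rot: [1.0, -0.009, 0.0, 0.0]
ft_force: [-1.2, -1.0, -1.5]
grip_width: 0.0258
grip_force: 49.7
time: 8.37
position: [0.5509, 0.2297, 0.1184]
tool_rot: [1.0, -0.009, 0.0, -0.0]
ft_force: [-3.2, -2.0, 6.0]
grip_width: 0.0253
grip_force: 49.7
```

```bash
python3 -m pendant '[{"jaw":0.2,"linear":[0,0,0.1],"twist":0},{"jaw":0.2,"linear":[0,0,0.1],"twist":0},{"jaw":0.2,"linear":[0,0,0.1],"twist":0},{"jaw":0.2,"linear":[0,0,0],"twist":0},{"jaw":0.2,"linear":[0,0,0],"twist":0},{"jaw":0.2,"linear":[0,0,0],"twist":0}]'
python3 -m pendant '[{"jaw":0.2,"linear":[0,0,0.1],"twist":0},{"jaw":0.2,"linear":[0,0,0],"twist":0},{"jaw":0.2,"linear":[0,0,0],"twist":0}]'
```

```text
time: 8.87
position: [0.551, 0.2297, 0.1158]
tool_rot: [1.0, -0.009, 0.001, -0.0]
ft_force: [-3.6, -1.8, 8.0]
grip_width: 0.0253
grip_force: 49.7
time: 9.12
position: [0.5511, 0.2297, 0.1155]
tool_rot: [1.0, -0.009, 0.001, -0.0]
ft_force: [-5.3, -2.2, 11.0]
grip_width: 0.0251
grip_force: 49.7
```

```bash
python3 -m pendant '[{"jaw":0.2,"linear":[-0.05,0.02,0.1],"twist":0},{"jaw":0.2,"linear":[0,0,0],"twist":0},{"jaw":0.2,"linear":[0,0,0],"twist":0},{"jaw":0.2,"linear":[0,0,0],"twist":0},{"jaw":0.2,"linear":[0,0,0],"twist":0},{"jaw":0.2,"linear":[0,0,0],"twist":0}]'
python3 - <<'E'
from h import *
a=cam('scene');b=cam('side')
k=cv2.INTER_CUBIC
cv2.imwrite('pics/end.png',np.hstack([cv2.resize(c['color'][v:v+75,u:u+75],(390,390),interpolation=k) for c,u,v in((a,290,115),(b,185,240))]))
for n,c in(('scene',a),('side',b)):
    P=cloud(c);z=P[...,2]
    for lo,hi in((.08,.096),(.098,.15)):
        m=(c['depth']>0)&(z>lo)&(z<hi)&(np.hypot(P[...,0]-.5505,P[...,1]-.229)<.026)
        print(n,lo,m.sum(),P[m].mean(0) if m.any() else '')
E
```

```text
time: 9.62
position: [0.5511, 0.2297, 0.1154]
tool_rot: [1.0, -0.009, 0.001, -0.0]
ft_force: [-5.3, -1.6, 16.0]
grip_width: 0.0255
grip_force: 49.7
scene 0.08 176 [0.55460329 0.22042228 0.08691288]
scene 0.098 312 [0.55733077 0.22330896 0.12635529]
side 0.08 307 [0.54693845 0.23913119 0.08422852]
side 0.098 0
```

View pics/end.png

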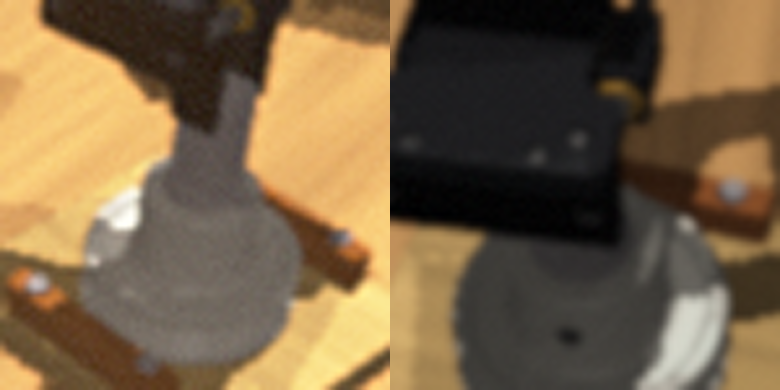

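The picture shows the head directly above the boss with no shank visible. The TCP stopped at 115.4 mm (115.2 expected), and further push only raised the force to 16 N, so the collar is home.

```bash
python3 -c "
from rig import robot
print(robot.hand_in())"
```

```text
the job is handed in; nothing more can be done
None
```

I handed in the job with the keyed spindle in the pulley bore, its key in the keyway, and the collar pushed home and still gripped; the pass or fail result wasn't shown, and I didn't re-check the other two spindles afterwards.

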